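Dock the tool foot and lock it with the slant pin

TASK

Put the loose aluminium tool foot on the bench into the corner of the grey anchor, pushed square and flush against both fences so that its slanted lug stands over the anchor's blue lug and the holes line up. Then take the orange-handled lock pin from its wooden rack and push it through both lugs until its collar sits on the foot's lug. Let go of everything, and leave the tape measure, the jar and the roll of tape where they are.

Things in the scene. Friction and masses are not known exactly. Their poses are not given: they have to be found in the camera images.
- anchor: Fixed grey L-shaped fence, 22 mm high. Origin on the bench at the middle of the back fence's inner face; x points from the docked foot into that fence, z up. Back fence: x 0 to 16, y -65 to 65 mm. Side fence: inner face y = +50, 15 thick, x -114 to 16. Open at -y and -x. A blue slanted lug (see point anchor_hole) on two posts and a 6 mm plate stands behind, x 3 to 76 mm.
- seat (a point): Point fixed to the anchor, at (18.5, 0, 74.9) mm in its frame: the centre of the upper mouth of the foot's hole when the foot is home, where the middle of the pin's collar underside must come to rest. Its axes are the anchor's.
- exit (a point): Point fixed to the anchor, at (47.5, 0, 24.7) mm in its frame: where the pin's tip is when the pin is fully home, below the blue lug.
- foot: Loose aluminium tool foot, 0.4 to 0.7 kg: base plate x -60 to 90, y -50 to 50, 14 mm thick, with grip rib and slanted lug. Origin on the underside, right under the rib. Home: front edge (x = 90) against the back fence and +y side against the side fence, so origin at (-90, 0, 0) mm in the anchor's frame, same yaw; a 5 mm gap is then left between the two lugs.
- foot_hole (a point): Centre of the upper mouth of the 20 mm hole in the foot's lug, at (108.5, 0, 74.9) mm in the foot's frame. The lug, 12 mm thick and 50 mm wide, rises at 30 degrees from the base plate (x about 30) to overhang the front edge, up to x about 134 and z about 88 mm; its hole leans as the anchor's does.
- rack: Fixed wooden rack for the pin: a 60 x 64 x 40 mm block, slanted by 35 degrees, over a 110 x 90 mm base plate. Origin at the centre of the underside. Its 17 mm bore leans in the xz plane, its upper end 35 degrees from vertical towards -x.
- rack_mouth (a point): Centre of the bore's upper mouth, at (-11.5, 0, 74.4) mm in the rack's frame.
- pin: Loose steel lock pin, 0.1 to 0.15 kg, 110 mm long. Origin: centre of the collar's underside; z along the pin towards the handle. Shank 14 mm diameter, z 0 to -58, last 8 mm tapered to 7 mm; collar 28 mm, z 0 to 6; round orange and black handle 20 mm diameter, z 6 to 52 mm. It starts in the rack's bore, collar on the block, leaning with it; draw it out along its axis.
- pin_tip (a point): Centre of the pin's tip, at (0, 0, -58) mm in the pin's frame.
- tape_measure: Bystander: black and orange tape measure, 75 x 36 x 62 mm high, beside the anchor on its open (-y) side. Origin under its centre.
- jar: Bystander: green glass jar with white lid, 68 mm diameter, 85 mm high, upright. Origin under its centre.
- tape_roll: Bystander: blue roll of tape lying flat, 92 mm outer diameter, 36 mm high. Origin under its centre.
- anchor_hole (a point): Centre (mid-thickness) of the 20 mm through hole in the anchor's blue lug, at (30, 0, 55) mm in its frame. The lug is a 12 mm plate, 56 mm along the slope, 64 mm wide, rising towards +x at 30 degrees. The hole's axis lies in the anchor's xz plane, upper end leaning 30 degrees from vertical towards -x: the pin goes in along (0.5, 0, -0.866).
- rib_top (a point): Centre of the top of the foot's upright grip rib (yellow with a black band), at (0, 0, 80) mm in the foot's frame. The rib is 50 mm long along the foot's x, 14 mm thick in y, and stands from the base plate (z = 14) to z = 80 mm.
Mind the look-alikes: they are no part of the job. Leave any purple look-alike of the foot alone.

How it is judged:
On the way:
1. the foot is flush in the anchor's corner, before the pin goes in (x of foot in the frame of anchor between -0.094 and -0.086 m and y of foot in the frame of anchor between -0.004 and 0.004 m and z of foot in the frame of anchor below 0.003 m and angle between the x axis of foot and the x axis of anchor, either way round below 0.05 rad and distance between pin_tip and exit above 0.06 m), for 0.2 s.
At the end, for the whole second after the job is handed in: The foot lies flat on the bench in the corner, within 4 mm of touching both fences and within 3 degrees of square; the pin is through both lugs with its collar underside within 7 mm of the mouth of the foot's hole and its tip within 12 mm of its home point below the blue lug; both at rest (x of foot in the frame of anchor between -0.094 and -0.086 m and y of foot in the frame of anchor between -0.004 and 0.004 m and z of foot in the frame of anchor below 0.003 m and angle between the x axis of foot and the x axis of anchor, either way round below 0.05 rad and distance between pin and foot_hole below 0.007 m and distance between pin_tip and exit below 0.012 m and linear speed of each of pin, foot below 0.02 m/s).
It fails at once if the tape measure, jar or roll of tape is moved more than 25 mm (distance of any of tape_measure, jar, tape_roll from where it was at the start of the episode above 0.025 m).
It also fails if it takes over 64 s, if anything falls off the work surface, if the arm or the gripper's body presses on something with over 40 N, if the wrist force passes 120 N, or if a joint passes its speed limit or range.

ROBOT

A 6-joint arm with a two-finger parallel gripper is mounted at the origin on the work surface. World frame = base frame: x ahead of the robot, y to its left, z up, the work surface at z = 0. Lengths are in m, angles in rad, forces in N, time in s.
With the tool pointing down it reaches from about 0.375 to 0.9 m from the base axis. Payload 3.1 kg.
Tool frame: the origin (TCP) lies on the centre line of the jaws, within the pads' length; the fingertips stand 8 mm ahead of it and the grasp point (between the pads) lies 11 mm behind it; z points along the fingers, y is the line along which they close (so a half turn about z gives the same grasp; the last joint's range is limited). The gripper opens to 87 mm and grips with 3 to 60 N. Pads are 19 mm wide; open, the fingers measure 117 mm over their backs; the gripper's body (75 mm by 190 mm) begins 51 mm behind the grasp point.
Start: joints at [-1.331, 0.527, 1.433, -0, 1.181, -0.178], TCP at [0.254, -0.571, 0.231] pointing down, gripper open.
Joint ranges: [-3.08, 3.08], [-0.75, 2.2], [0.22, 2.44], [-1.43, 4.57], [0, 2.65], [-2.85, 2.85]. Speed limits (rad/s): [2.79, 2.79, 3.14, 3.14, 3.14, 3.14].

INTERFACE

Orientations are given as a unit quaternion [x, y, z, w].
In Python, from rig import robot gives the robot as it stands. The module is installed in compiled form; this text tells all that it offers.
- The arm moves only by the tool send_rows, never from a script. Its argument "increments" is one flat list of numbers, 7 for each row, row after row: the turn, a rotation vector about the world's x, y, z in rad, then the shift along the world's x, y, z in cm, then the opening, from 0 (shut) to 1 (fully open). A call has 1 to 20 rows; each row shifts and turns the commanded pose from where the row before left it; what a row does not reach is not made up. A row lasts 1/12 s, in which the tool goes at most 41.7 mm and 7.16 degrees, less where a joint would pass 70% of its speed; a pose out of reach is approached as far as the arm can. A call is refused whole if a number of a shift passes 4.17 or a number of a turn 0.125, either way. A call with a gripper value outside its range is refused whole. The fingers move at their own pace and stop on an object; "newtons" is the grip in N (left out, the last holds). Time passes only in rows, so rows that do not move let the fingers close. It gives the time, the measured TCP pose, the force, the opening and the grip force at its end, in the units of the state.
- robot.get_obs(): the state, without advancing time (a new reading comes with each control period).
- robot.camera(name): name is "side" or "top" or "wrist"; returns a dict with "image" (384x512x3 uint8, red, green, blue), "range_z" (384x512 float32, m along the optical axis (not along the pixel's ray), 0 where there is no reading), "fx", "fy", "cx", "cy" (pixels), "R" (3x3) and "t" (3): a world point X has camera coordinates R X + t. Camera axes: x right, y down, z forward; pixel columns grow to the right and rows downward; lengths in m; the calibration is good to about 2 mm. A picture is of the moment at which its call begins.
- robot.hand_in(): hands the job in; it is judged then, once.
The state is a dict: "time": time; "q": joint angles; "joint_velocities": joint speeds; "joint_torque": joint torques, N m; "position": TCP position; "tool_rot": TCP orientation; "ft_force": force on the tool from outside, world axes, zero at the start; "moment": the same for the moment, N m; "grip_width": finger opening in m; "grip_force": force on a finger pad.
Only numpy, scipy, OpenCV 4.12 (cv2) and the standard library are available. Lean on these libraries where they do the work, as an engineer would, in place of code of your own. Each camera call takes 0.05 s, during which the arm holds its last target. There are 200 camera calls.

## Working session

There is one attempt and no reset: what is moved stays moved. The work goes in short steps, Python scripts to look and compute and a tool call to move; the robot and the scene stay as the last step left them, time stands still between calls to the robot, and variables do not carry over. Pictures are saved under pics/ and viewed, at most 10 in all, crops included, and the job is handed in when it is done.

Besides the shell and the picture viewer there is one more tool, called after "Call:" as a command line: name --argument value ..., lists and objects as JSON in quotes. send_rows: Moves the arm, as the interface text tells. Its arguments: {"type":"object","properties":{"increments":{"type":"array"},"newtons":{"type":"number"}},"required":["increments"]}

```bash
mkdir -p pics; cat > h.py <<'E'
import numpy as np, cv2
from rig import robot
def snap(n):
    c=robot.camera(n); return c
def save(c,f,crop=None,s=1):
    im=c["image"][:,:,::-1]
    if crop: x0,y0,x1,y1=crop; im=im[y0:y1,x0:x1]
    cv2.imwrite("pics/"+f,cv2.resize(im,None,fx=s,fy=s,interpolation=cv2.INTER_CUBIC))
def onplane(c,u,v,z):
    d=np.array([(u-c["cx"])/c["fx"],(v-c["cy"])/c["fy"],1]); d=c["R"].T@d; o=-c["R"].T@c["t"]
    return o+d*(z-o[2])/d[2]
def cloud(c):
    v,u=np.mgrid[0:384,0:512]; z=c["range_z"]
    P=np.stack([(u-c["cx"])/c["fx"]*z,(v-c["cy"])/c["fy"]*z,z],-1)
    P=(P-c["t"])@c["R"]; P[z==0]=np.nan; return P
def proj(c,X):
    p=c["R"]@np.asarray(X)+c["t"]; return c["fx"]*p[0]/p[2]+c["cx"],c["fy"]*p[1]/p[2]+c["cy"]
E
python3 - <<'E'
from h import *
import pickle
t=snap("top");s=snap("side");pickle.dump((t,s),open("c0.pkl","wb"))
im=np.vstack([cv2.resize(t["image"],(800,600))[:,:,::-1]])
cv2.imwrite("pics/t.png",im);cv2.imwrite("pics/s.png",cv2.resize(s["image"],(800,600))[:,:,::-1])
for c in(t,s): print(-c["R"].T@c["t"],c["R"][2],c["fx"],np.mean(c["range_z"]>0))
print(robot.get_obs())
E
```

```text
[0.46685754 0.01595394 1.16338437] [ 0.09306862 -0.00939178 -0.9956154 ] 478.5824027057529 0.9959818522135416
[ 0.5013495  -0.8566867   0.76749869] [ 0.04676605  0.77542404 -0.62970668] 431.99284901554154 0.9957224527994791
{'time': 0.1, 'q': array([-1.33046381e+00,  5.28374757e-01,  1.43375772e+00,  1.23574043e-05,
        1.18137178e+00, -1.78474756e-01]), 'joint_velocities': array([-0.00026653, -0.00059541, -0.00153402, -0.00133756, -0.00047507,
       -0.0001941 ]), 'joint_torque': array([-6.44320717e-04, -4.40986276e+01, -1.77151108e+01,  6.34589698e-02,
        5.33910154e-02, -4.65954827e-05]), 'position': array([ 0.25406243, -0.57034618,  0.22967373]), 'tool_rot': array([ 9.78155100e-01,  2.07874208e-01, -2.38460124e-05, -9.55519908e-04]), 'ft_force': array([-0.09632019, -0.21234738,  0.43309698]), 'moment': array([ 0.00228052,  0.02068298, -0.04184038]), 'grip_force': 0.0, 'grip_width': 0.08681656183879483}
```

View pics/t.png

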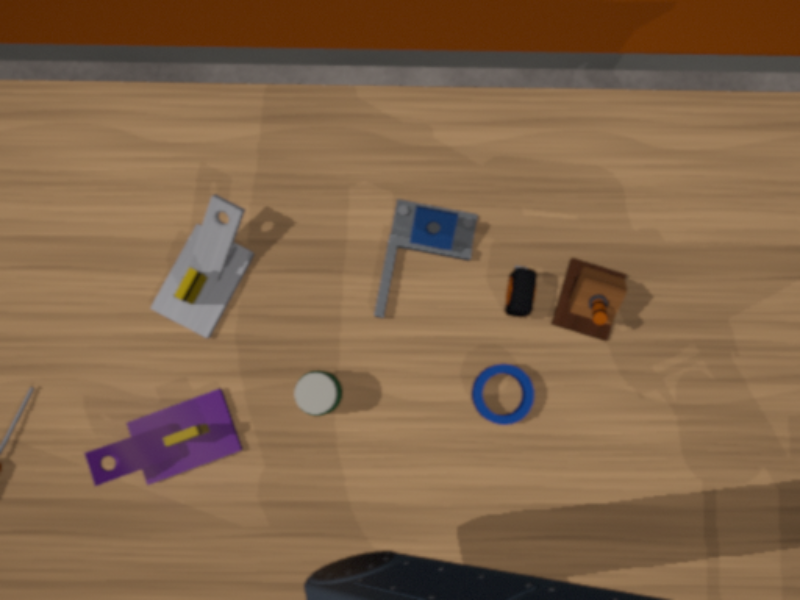

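View pics/s.png

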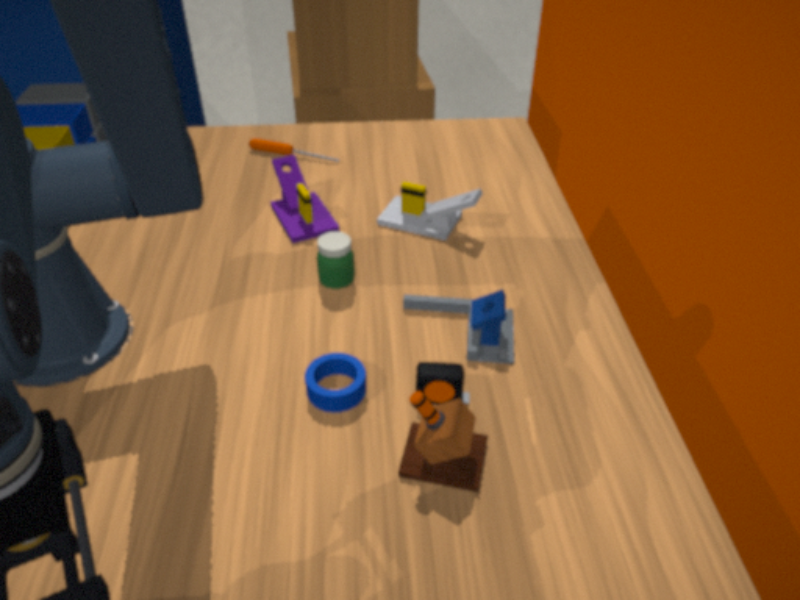

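Top view (800x600): the silver foot with the yellow rib is at (205,268), and a purple look-alike at (165,437). The anchor's blue lug is at (434,228), with its side fence running down to (380,315). The rack with the orange pin is at (600,300). An orange-handled screwdriver at (15,420) is a look-alike. The target foot is the silver one, because it is aluminium with a yellow/black rib. The target pin is the one standing in the wooden rack. I'll confirm both in one crop and measure.

```bash
python3 - <<'E'
from h import *
import pickle
t,s=pickle.load(open("c0.pkl","rb"))
a=t["image"][115:225,85:175,::-1];b=t["image"][115:225,235:420,::-1]
cv2.imwrite("pics/crop.png",cv2.resize(np.hstack([a,b]),None,fx=2.9,fy=2.9,interpolation=cv2.INTER_CUBIC))
P=cloud(t);hsv=cv2.cvtColor(t["image"],cv2.COLOR_RGB2HSV)
def m(lo,hi,box):
    k=cv2.inRange(hsv,lo,hi); z=np.zeros_like(k);x0,y0,x1,y1=box;z[y0:y1,x0:x1]=k[y0:y1,x0:x1];return z>0
def rect(Q): 
    r=cv2.minAreaRect(Q[:,:2].astype(np.float32)*1000); return np.round(cv2.boxPoints(r)).astype(int).tolist(),np.round(r[0],1),np.round(r[1],1)
# foot region
F=P[115:225,90:175].reshape(-1,3);F=F[~np.isnan(F[:,0])]
print("bench z",np.median(F[:,2]),np.std(F[F[:,2]<.006,2]))
for lo,hi,n in((.01,.018,"plate"),(.074,.09,"rib/lug top")):
    Q=F[(F[:,2]>lo)&(F[:,2]<hi)];print(n,len(Q),rect(Q))
y=m((20,120,60),(35,255,255),(90,150,175,225));ys,xs=np.nonzero(y)
print("rib px",xs.mean(),ys.mean(),"top z",np.nanmax(P[y][:,2]))
Q=P[y];Q=Q[Q[:,2]>.07];print("rib top",rect(Q),Q.mean(0))
# anchor
A=P[115:225,230:312].reshape(-1,3);Q=A[(A[:,2]>.016)&(A[:,2]<.027)];print("fence",len(Q),rect(Q))
bl=m((100,100,40),(125,255,255),(250,120,310,170));Q=P[bl];Q=Q[Q[:,2]>.03];print("lug",rect(Q),Q.mean(0),Q[:,2].min(),Q[:,2].max())
# pin
o=m((5,180,120),(14,255,255),(365,180,395,212));Q=P[o];Q=Q[Q[:,2]>.05];print("pin",len(Q),Q.mean(0),Q[:,2].max(),Q[Q[:,2]>.1].mean(0))
R=P[160:225,345:410].reshape(-1,3);Q=R[(R[:,2]>.005)&(R[:,2]<.03)];print("rack",rect(Q),np.median(Q[:,2]))
E
```

```text
bench z 0.0018572590905877196 0.0021888133863962197
plate 1509 ([[533, 309], [667, 242], [712, 333], [578, 400]], array([622.5, 320.9]), array([101.2, 150.2]))
rib/lug top 405 ([[576, 315], [720, 243], [743, 290], [598, 361]], array([659.1, 302.1]), array([ 51.5, 160.9]))
rib px 121.50678733031674 182.54751131221718 top z 0.08525281603852088
rib top ([[585, 330], [627, 311], [632, 323], [590, 342]], array([608.5, 326.2]), array([13.2, 46.4])) [0.60816628 0.32538125 0.07901926]
fence 569 ([[565, 48], [680, -121], [764, -64], [648, 105]], array([664.2,  -8.1]), array([100.7, 204.7]))
lug ([[669, -61], [720, -71], [732, -10], [681, 0]], array([700.4, -35.4]), array([62.4, 52.1])) [ 0.69941871 -0.03545511  0.06100541] 0.04320137351125692 0.07790396888308562
pin 52 [ 0.56235407 -0.26967053  0.11364806] 0.12172904785473197 [ 0.56228377 -0.2682637   0.11679742]
rack ([[524, -358], [676, -363], [680, -206], [528, -202]], array([ 602. , -282.1]), array([156.8, 151.5])) 0.012051580916801082
```

View pics/crop.png

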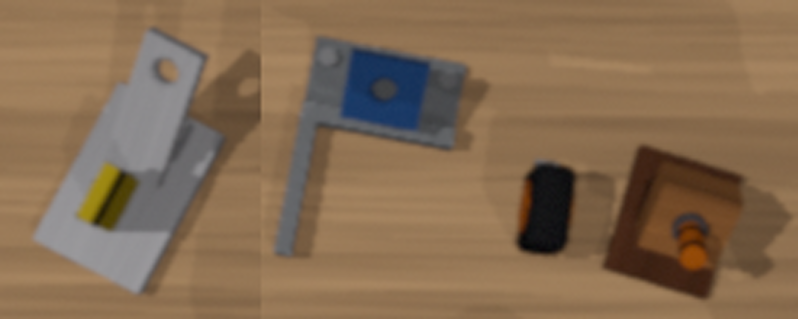

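The crop confirms both targets: the silver foot with its yellow/black rib at (105,195) and hole at (165,68), and the pin in the rack at (692,245), leaning towards the robot. Next I'll refine the anchor and rack frames.

```bash
cat >> h.py <<'E'
from scipy.spatial.transform import Rotation as Ro
def tool(yaw,tilt=0):
    "tool z down, tilted by tilt so that z leans toward (cos yaw, sin yaw); tool y horizontal"
    z=np.array([np.cos(yaw)*np.sin(tilt),np.sin(yaw)*np.sin(tilt),-np.cos(tilt)])
    y=np.array([np.sin(yaw),-np.cos(yaw),0]); return Ro.from_matrix(np.stack([np.cross(y,z),y,z],1))
def delta(p,R):
    o=robot.get_obs(); d=(R*Ro.from_quat(o["tool_rot"]).inv()).as_rotvec()
    print("turn",d.round(3),"shift cm",((np.array(p)-o["position"])*100).round(2),"at",o["position"].round(4))
E
python3 - <<'E'
from h import *
import pickle
t,s=pickle.load(open("c0.pkl","rb"))
O=np.array([.6739,-.0302]);yaw=np.radians(-11.1)
for c,n in((t,"top"),(s,"side")):
    P=cloud(c).reshape(-1,3);P=P[~np.isnan(P[:,0])]
    R=np.array([[np.cos(yaw),-np.sin(yaw)],[np.sin(yaw),np.cos(yaw)]])
    L=(P[:,:2]-O)@R*1000; z=P[:,2]*1000; k=(z>17)&(z<28)
    b=L[k&(L[:,0]>-120)&(L[:,0]<-15)&(abs(L[:,1]-57)<20)]
    f=L[k&(abs(L[:,0]-8)<15)&(L[:,1]>-75)&(L[:,1]<40)]
    print(n,"bench",np.median(z[(abs(L[:,0]+60)<40)&(abs(L[:,1])<30)]),len(b),len(f))
    print(" side: x range",b[:,0].min(),"y pct",np.percentile(b[:,1],[3,50,97]),"slope",np.polyfit(b[:,0],b[:,1],1))
    print(" back: y range",f[:,1].min(),"x pct",np.percentile(f[:,0],[3,50,97]),"slope",np.polyfit(f[:,1],f[:,0],1))
hsv=cv2.cvtColor(t["image"],cv2.COLOR_RGB2HSV)
k=((hsv[...,0]<12)&(hsv[...,1]>110)); m=np.zeros(k.shape,np.uint8); m[155:225,345:410]=k[155:225,345:410]
cs,_=cv2.findContours(m,cv2.RETR_EXTERNAL,2);cc=max(cs,key=cv2.contourArea).reshape(-1,2)
Q=np.array([onplane(t,u,v,.012) for u,v in cc]);r=cv2.minAreaRect((Q[:,:2]*1000).astype(np.float32));print("rack",r,cv2.boxPoints(r).round().tolist())
for n,b in(("jar",(180,230,225,275)),):
    P=cloud(t)[b[1]:b[3],b[0]:b[2]].reshape(-1,3);print(n,np.nanmean(P[P[:,2]>.07],0))
# pin handle in both views
for c,box in((t,(365,180,395,212)),(s,(255,245,285,275))):
    h=cv2.cvtColor(c["image"],cv2.COLOR_RGB2HSV);k=cv2.inRange(h,(3,170,110),(14,255,255))>0
    P=cloud(c);w=np.zeros_like(k);w[box[1]:box[3],box[0]:box[2]]=1;k&=w;Q=P[k];Q=Q[Q[:,2]>.085];print("pin",len(Q),Q.mean(0),Q[np.argsort(-Q[:,2])[:8]].mean(0))
E
```

```text
top bench 0.40980419491779174 261 197
 side: x range -117.31992736690574 y pct [49.72286822 56.64523794 63.61060925] slope [1.06340319e-02 5.73667027e+01]
 back: y range -63.940587484819744 x pct [-2.53005381  2.61652291 13.28288201] slope [-0.05125727  2.711649  ]
side bench -0.6351519592211387 175 128
 side: x range -117.02498446468225 y pct [43.61186985 51.41097523 61.79792083] slope [2.17938794e-02 5.33841393e+01]
 back: y range -68.81352237617364 x pct [-2.32685144  4.72900117 20.35609486] slope [-0.09245002  2.63289926]
rack ((601.8770751953125, -280.09515380859375), (87.1632080078125, 105.88724517822266), 73.43841552734375) [[539.0, -307.0], [640.0, -337.0], [665.0, -253.0], [564.0, -223.0]]
jar [0.45213779 0.13397179 0.08492091]
pin 73 [ 0.56982335 -0.26822215  0.11184307] [ 0.56650098 -0.26849484  0.12097205]
pin 140 [ 0.57148526 -0.27818094  0.10528044] [ 0.56644535 -0.2748909   0.12026234]
```

Call:
send_rows --increments '[0,0,0.087,1.365,3.45,-0.1,1,0,0,0.087,1.365,3.45,-0.1,1,0,0,0.087,1.365,3.45,-0.1,1,0,0,0.087,1.365,3.45,-0.1,1,0,0,0.087,1.365,3.45,-0.1,1,0,0,0.087,1.365,3.45,-0.1,1,0,0,0.087,1.365,3.45,-0.1,1,0,0,0.087,1.365,3.45,-0.1,1,0,0,0.087,1.365,3.45,-0.1,1,0,0,0.087,1.365,3.45,-0.1,1,0,0,0.087,1.365,3.45,-0.1,1,0,0,0.087,1.365,3.45,-0.1,1,0,0,0.087,1.365,3.45,-0.1,1]'

```text
time: 1.18
position: [0.4318, -0.1206, 0.2174]
tool_rot: [0.713, 0.701, -0.0, -0.0]
ft_force: [-0.0, -0.2, 0.3]
grip_width: 0.087
grip_force: 0.0
```

Call:
send_rows --increments '[0,0,0.087,1.365,3.45,-0.1,1,0,0,0.087,1.365,3.45,-0.1,1,0,0,0.087,1.365,3.45,-0.1,1,0,0,0.087,1.365,3.45,-0.1,1,0,0,0.087,1.365,3.45,-0.1,1,0,0,0.087,1.365,3.45,-0.1,1,0,0,0.087,1.365,3.45,-0.1,1,0,0,0.087,1.365,3.45,-0.1,1,0,0,0.087,1.365,3.45,-0.1,1,0,0,0.087,1.365,3.45,-0.1,1,0,0,0.087,1.365,3.45,-0.1,1,0,0,0.087,1.365,3.45,-0.1,1,0,0,0.087,1.365,3.45,-0.1,1,0,0,0,0,0,0,1,0,0,0,0,0,0,1,0,0,0,0,0,0,1]'

```text
time: 2.52
position: [0.6082, 0.3256, 0.2036]
tool_rot: [0.228, 0.974, -0.001, -0.001]
ft_force: [-1.0, 0.3, -0.3]
grip_width: 0.0873
grip_force: 0.0
```

```bash
python3 - <<'E'
from h import *
c=snap("wrist");save(c,"w1.png")
P=cloud(c);h=cv2.cvtColor(c["image"],cv2.COLOR_RGB2HSV);k=cv2.inRange(h,(20,120,40),(35,255,255))>0
k2=(P[...,2]>.072)&(np.hypot(P[...,0]-.609,P[...,1]-.327)<.045);Q=P[k2]
r=cv2.minAreaRect((Q[:,:2]*1000).astype(np.float32));print("rib",r,len(Q),Q.mean(0),cv2.boxPoints(r).round().tolist())
# lug + plate yaw check
k3=(P[...,2]>.01)&(P[...,2]<.018)&(np.hypot(P[...,0]-.62,P[...,1]-.32)<.13);r=cv2.minAreaRect((P[k3][:,:2]*1000).astype(np.float32));print("plate",r)
delta([.609,.327,.042],tool(np.radians(153.4)));print(robot.get_obs()["q"].round(2),robot.get_obs()["time"])
E
```

```text
rib ((604.0340576171875, 329.44281005859375), (89.9090347290039, 57.52607345581055), 63.5876350402832) 35299 [0.58714127 0.34010217 0.2902342 ] [[558.0, 302.0], [610.0, 276.0], [650.0, 357.0], [598.0, 382.0]]
plate ((621.747802734375, 320.3058166503906), (100.11036682128906, 150.06248474121094), 63.29412078857422)
turn [ 0.001 -0.002 -0.003] shift cm [  0.07   0.2  -16.19] at [0.6083 0.325  0.2039]
[ 0.33  0.64  1.28 -0.    1.22 -0.78] 2.5667
```

Call:
send_rows --increments '[0,0,0,0,0.2,-2.5,1,0,0,0,0,0,-3.5,1,0,0,0,0,0,-3.5,1,0,0,0,0,0,-3.5,1,0,0,0,0,0,-2.2,1,0,0,0,0,0,-1,1,0,0,0,0,0,0,0,0,0,0,0,0,0,0,0,0,0,0,0,0,0,0,0,0,0,0,0,0,0,0,0,0,0,0,0,0,0,0,0,0,0,0,0,0,0,0,0,0,0,0,0,0,0,0,0,0]' --newtons 45

```text
time: 3.73
position: [0.6092, 0.3282, 0.0431]
tool_rot: [0.228, 0.974, 0.0, 0.0]
ft_force: [0.2, 0.4, 0.2]
grip_width: 0.0418
grip_force: 0.0
```

Call:
send_rows --increments '[0,0,0,0,0,0,0,0,0,0,0,0,0,0,0,0,0,0,0,0,0,0,0,0,0,0,0,0,0,0,0,0,0,0,0,0,0,0,0,0,0,0,0,0,0,0,0,0,0,0,0,0,0,0,0,0,0,0,0,0,0,0,0,0,0,0,0,0,0.5,0,0,0,0,0,0,1,0,0,0,0,0,0,1.5,0,0,0,0,0,0,2,0,0,0,0,0,0,2,0,0,0,0,0,0,0,0]'

```text
time: 4.98
position: [0.6118, 0.3297, 0.117]
tool_rot: [0.228, 0.974, 0.003, 0.004]
ft_force: [1.2, -0.2, -5.3]
grip_width: 0.0137
grip_force: 45.0
```

Call:
send_rows --increments '[0,0,0.02,0,-1.2,0,0,0,0,0.02,0,-2.2,0,0,0,0,0.02,0,-2.5,0,0,0,0,0.02,0,-2.5,0,0,0,0,0.02,0,-2.5,0,0,0,0,0.02,0,-2.5,0,0,0,0,0.02,0,-2.5,0,0,0,0,0.02,0,-2.5,0,0,0,0,0.02,0,-2.5,0,0,0,0,0.02,0,-2.5,0,0,0,0,0.02,0,-2.5,0,0,0,0,0.02,-0.8,-2.5,0,0,0,0,0.018,-1.2,-2.5,0,0,0,0,0.018,-1.2,-2,0,0,0,0,0,-1,-1.4,0,0,0,0,0,-0.6,-0.7,0,0,0,0,0,-0.4,-0.5,0,0,0,0,0,0,0,0,0]'

```text
time: 6.48
position: [0.5563, -0.0273, 0.1122]
tool_rot: [0.093, 0.996, 0.0, -0.001]
ft_force: [0.2, 0.7, -6.3]
grip_width: 0.0136
grip_force: 45.0
```

```bash
cat > fa.py <<'E'
from h import *
c=snap("top");P=cloud(c);import sys
if len(sys.argv)>1: save(c,sys.argv[1],(200,90,340,220),4)
delta([.5562,-.0202,.0431],tool(np.radians(169.2)))
o=robot.get_obs();print(o["time"],o["ft_force"].round(1),o["moment"].round(2))
w=snap("wrist");P=cloud(w).reshape(-1,3);P=P[~np.isnan(P[:,0])]
z0=o["position"][2]-.0431
k=(abs(P[:,2]-.014-z0)<.005)&(np.hypot(*(P[:,:2]-o["position"][:2]).T)<.13)
r=cv2.minAreaRect((P[k][:,:2]*1000).astype(np.float32));print("plate",r,k.sum())
E
python3 fa.py a1.png
```

```text
turn [-0.     0.    -0.003] shift cm [-0.1   0.65 -6.93] at [ 0.5572 -0.0267  0.1124]
6.5333 [-0.1  0.7 -7.3] [ 0.18 -0.08 -0.01]
plate ((532.7217407226562, -21.470401763916016), (100.54457092285156, 70.42227172851562), 79.1920166015625) 16972
```

View pics/a1.png

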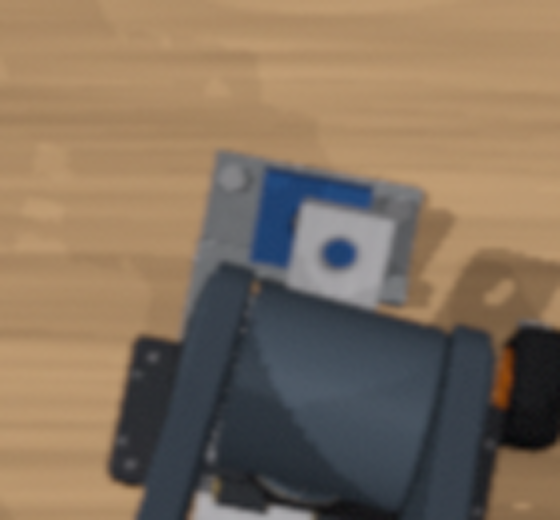

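The silver foot hangs square over the anchor, with its hole at (340,253) and the blue lug at (310,215); they are clear of each other. Next I lower the foot.

Call:
send_rows --increments '[0,0,0,0,0.1,-1.5,0,0,0,0,0,0.1,-2,0,0,0,0,0,0.1,-1.5,0,0,0,0,0,0,-1,0,0,0,0,0,0,-0.5,0,0,0,0,0,0,-0.2,0,0,0,0,0,0,0,0,0,0,0,0,0,0,0]'

```text
time: 7.25
position: [0.5579, -0.024, 0.0461]
tool_rot: [0.092, 0.996, -0.0, 0.001]
ft_force: [-0.6, 0.4, -5.9]
grip_width: 0.0139
grip_force: 45.0
```

Call:
send_rows --increments '[0,0,0,0,0,-0.2,0,0,0,0,0.22,0.09,0,0,0,0,0,0.22,0.09,0,0,0,0,0,0.22,0.09,0,0,0,0,0,0.22,0.09,0,0,0,0,0,0.22,0.09,0,0,0,0,0,0.22,0.09,0,0,0,0,0,0.22,0.09,0,0,0,0,0,0.22,0.09,0,0,0,0,0,0.22,0.09,0,0,0,0,0,0.22,0.09,0,0,0,0,0,0,0,0,0,0,0,0,0,0,0,0]'

```text
time: 8.33
position: [0.5792, -0.0149, 0.0435]
tool_rot: [0.092, 0.996, -0.0, -0.0]
ft_force: [-0.7, 0.1, -5.5]
grip_width: 0.0136
grip_force: 45.0
```

Call:
send_rows --increments '[0,0,0,0,0,-0.1,0,0,0,0,0.12,0.06,0,0,0,0,0,0.12,0.06,0,0,0,0,0,0.1,0.08,0,0,0,0,0,0.1,0.08,0,0,0,0,0,0,0,0,0]'

```text
time: 8.83
position: [0.5804, -0.0143, 0.0429]
tool_rot: [0.091, 0.996, -0.002, -0.003]
ft_force: [-8.3, -8.1, 1.6]
grip_width: 0.0138
grip_force: 45.0
```

Call:
send_rows --increments '[0,0,0,0.1,0.08,0,0,0,0,0,0.1,0.08,-0.05,0,0,0,0,0.1,0.05,0,0,0,0,0,0,0,0,0,0,0,0,0,0,0,0]'

```text
time: 9.25
position: [0.5808, -0.0141, 0.0432]
tool_rot: [0.09, 0.996, -0.003, -0.006]
ft_force: [-15.8, -15.7, 9.8]
grip_width: 0.0138
grip_force: 45.0
```

```bash
python3 fa.py a2.png
```

```text
turn [ 0.006 -0.012 -0.008] shift cm [-2.46 -0.61 -0.01] at [ 0.5808 -0.0141  0.0432]
9.3 [-16.  -15.8  10.1] [-2.78  1.72  0.13]
plate ((557.3307495117188, -2.2635154724121094), (115.5322494506836, 69.88383483886719), 79.63052368164062) 17110
```

View pics/a2.png

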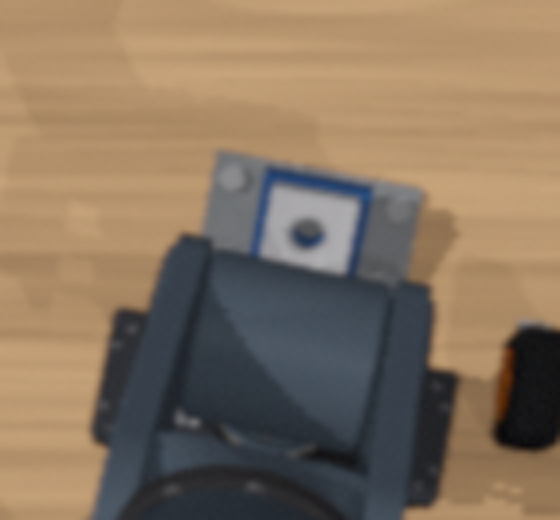

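The foot's lug lies centred over the blue lug, with the hole at (308,233) seen over the blue hole. Fence contact shows in both force axes. I release and rise.

Call:
send_rows --increments '[0,0,0,-0.1,-0.1,0,0,0,0,0,-0.1,-0.1,0,0,0,0,0,0,0,0,1,0,0,0,0,0,0,1,0,0,0,0,0,0,1,0,0,0,0,0,0,1,0,0,0,0,0,0,1,0,0,0,0,0,0,1,0,0,0,0,0,0,1,0,0,0,0,0,0,1,0,0,0,0,0,1,1,0,0,0,0,0,2,1,0,0,0,0,0,3,1,0,0,0,0,0,4,1,0,0,0,0,0,4,1,0,0,0,0,0,3,1,0,0,0,0,0,0,1]'

```text
time: 10.77
position: [0.5889, -0.0128, 0.22]
tool_rot: [0.092, 0.996, -0.001, 0.008]
ft_force: [0.1, 0.0, 0.3]
grip_width: 0.087
grip_force: 0.0
```

```bash
cat > m2.py <<'E'
from h import *
o=robot.get_obs();print(o["time"],o["position"].round(4),o["grip_width"])
c=snap("wrist");P=cloud(c).reshape(-1,3);P=P[~np.isnan(P[:,0])]
a=np.radians(-10.8);R=np.array([[np.cos(a),-np.sin(a)],[np.sin(a),np.cos(a)]]);O=np.array([.6714,-.0299])
L=(P[:,:2]-O)@R*1000;z=P[:,2]*1000
pl=L[(z>9)&(z<18)&(L[:,0]<5)&(L[:,0]>-170)&(abs(L[:,1])<70)]
r=cv2.minAreaRect(pl.astype(np.float32));print("plate in anchor",r,pl.min(0),pl.max(0))
k=(z>19)&(z<27)
b=L[k&(L[:,0]>-110)&(L[:,0]<-20)&(abs(L[:,1]-57)<15)];f=L[k&(abs(L[:,0]-8)<15)&(L[:,1]>30)&(L[:,1]<50)|k&(abs(L[:,0]-8)<15)&(L[:,1]<-32)&(L[:,1]>-60)]
print("side",len(b),np.percentile(b[:,1],[3,97]),np.polyfit(b[:,0],b[:,1],1)); print("back",len(f),np.percentile(f[:,0],[3,97]))
E
python3 m2.py
```

```text
10.7667 [ 0.5889 -0.0128  0.22  ] 0.08697186441786114
plate in anchor ((-75.14051055908203, -0.38323974609375), (115.75143432617188, 161.50494384765625), 84.81965637207031) [-151.93260891  -65.30750113] [ 0.52077745 61.3888651 ]
side 1051 [49.04186161 63.0751866 ] [1.15053014e-02 5.67979429e+01]
back 532 [-1.02471632 14.77342466]
```

```bash
cat >> h.py <<'E'
def toolp(yaw,tilt): return tool(yaw,tilt)*Ro.from_euler("z",np.pi)
def axis(yaw,tilt): return -tool(yaw,tilt).as_matrix()[:,2]
E
python3 - <<'E'
from h import *
y,t=np.radians([-16.5,35]);M=np.array([.5909,-.2768,.0744]);u=axis(y,t);print(u)
delta(M+.10*u,toolp(y,t));delta(M+.019*u,toolp(y,t))
E
```

```text
[-0.54995641  0.16290451  0.81915204]
turn [-0.14  -0.585 -0.1  ] shift cm [ -5.12 -24.8   -6.06] at [ 0.5871 -0.0125  0.217 ]
turn [-0.14  -0.585 -0.1  ] shift cm [ -0.66 -26.12 -12.7 ] at [ 0.5871 -0.0125  0.217 ]
```

Call:
send_rows --increments '[-0.0117,-0.0488,-0.0083,-0.43,-2.07,0,1,-0.0117,-0.0488,-0.0083,-0.43,-2.07,0,1,-0.0117,-0.0488,-0.0083,-0.43,-2.07,0,1,-0.0117,-0.0488,-0.0083,-0.43,-2.07,0,1,-0.0117,-0.0488,-0.0083,-0.43,-2.07,0,1,-0.0117,-0.0488,-0.0083,-0.43,-2.07,0,1,-0.0117,-0.0488,-0.0083,-0.43,-2.07,-1,1,-0.0117,-0.0488,-0.0083,-0.43,-2.07,-1,1,-0.0117,-0.0488,-0.0083,-0.43,-2.07,-1,1,-0.0117,-0.0488,-0.0083,-0.43,-2.07,-1,1,-0.0117,-0.0488,-0.0083,-0.42,-2.05,-1,1,-0.0117,-0.0488,-0.0083,-0.4,-2.05,-1,1,0,0,0,0,0,0,1,0,0,0,0,0,0,1]'

```text
time: 11.98
position: [0.5427, -0.2374, 0.1664]
tool_rot: [0.134, 0.954, -0.034, 0.265]
ft_force: [0.2, 0.7, -0.7]
grip_width: 0.0872
grip_force: 0.0
```

```bash
python3 - <<'E'
from h import *
import pickle
y,t=np.radians([-16.5,35]);M=np.array([.5909,-.2768,.0744]);u=axis(y,t)
w=snap("wrist");tp=snap("top");sd=snap("side");pickle.dump((w,tp,sd),open("c1.pkl","wb"))
save(w,"w2.png");
cv2.imwrite("pics/mix.png",np.vstack([np.hstack([w["image"][::2,::2],cv2.resize(sd["image"][200:320,240:400],(256,192))]),cv2.resize(tp["image"][100:210,225:372],(512,384))])[:,:,::-1])
P=cloud(w);h=cv2.cvtColor(w["image"],cv2.COLOR_RGB2HSV);k=cv2.inRange(h,(3,150,90),(16,255,255))>0
Q=P[k];d=Q-M;s=d@u;lat=d-np.outer(s,u);kk=(np.linalg.norm(lat,axis=1)<.03)&(s>.0)&(s<.07)
T=tool(y,t).as_matrix();Q=Q[kk];L=(Q-M)@T*1000
print(kk.sum(),"lateral x,y mean",L.mean(0),"pct",np.percentile(L[:,0],[2,98]),np.percentile(L[:,1],[2,98]),"top s",np.percentile(-L[:,2],[2,98]))
top=L[-L[:,2]>48];print(len(top),top.mean(0) if len(top) else 0)
delta(M+.10*u,toolp(y,t))
# foot hole in top view: silver lug plane
E
```

```text
1087 lateral x,y mean [ -5.2799906   -0.08348039 -28.59352212] pct [-25.88359889  25.36537594] [-25.92118904  25.6358152 ] top s [2.72723227e-02 5.22993193e+01]
479 [ -5.84378897   0.55147945 -51.03873649]
turn [-0.024 -0.063 -0.014] shift cm [-0.79 -2.41 -1.14] at [ 0.5438 -0.2364  0.1677]
```

View pics/mix.png

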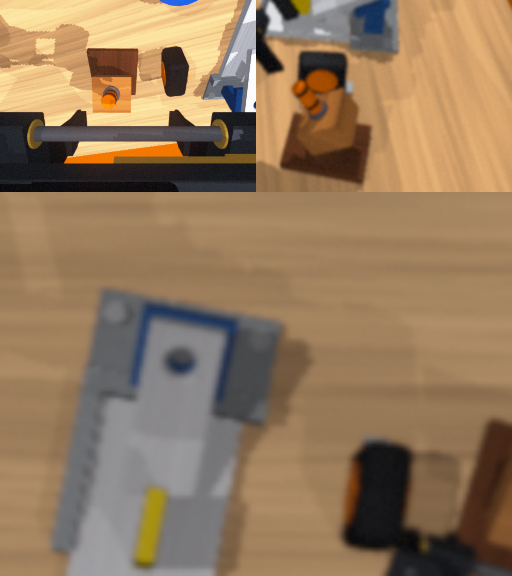

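The wrist/side/top composite shows the pin in the rack at (110,97) of the wrist inset and the foot flush in the corner, hole at (180,360). Next I check the cap centre and hole more closely.

```bash
python3 - <<'E'
from h import *
import pickle
w,tp,sd=pickle.load(open("c1.pkl","rb"))
y,t=np.radians([-16.5,35]);M=np.array([.5909,-.2768,.0744]);u=axis(y,t);T=tool(y,t).as_matrix()
for c,n in((w,"w"),(tp,"t"),(sd,"s")):
    L=(cloud(c).reshape(-1,3)-M)@T*1000;s=-L[:,2];r=np.hypot(L[:,0],L[:,1])
    for a,b in((47,56),(8,45)):
        k=(s>a)&(s<b)&(r<22);Q=L[k]
        if k.sum()>5: print(n,a,b,k.sum(),Q.mean(0).round(1),np.percentile(Q[:,:2],[3,97],axis=0).round(1).tolist(),np.percentile(s[k],[50,98]).round(1))
# hole in the foot's lug, top view
h=cv2.cvtColor(tp["image"],cv2.COLOR_RGB2HSV);g=h[140:158,267:288,2];sat=h[140:158,267:288,1]
k=((g<120)|(sat>90)).astype(np.uint8);n,lab,st,ce=cv2.connectedComponentsWithStats(k)
for i in range(1,n):
    if st[i,4]>8: print(st[i],ce[i]+[267,140],onplane(tp,*(ce[i]+[267,140]),.0749))
print("expected seat",[.6714+.0185*.982,-.0299-.0185*.187])
E
```

```text
w 47 56 663 [ -3.7   0.6 -51. ] [[-12.0, -7.8], [4.8, 9.2]] [51.1 52.6]
w 8 45 233 [-10.3  -2.2 -27.9] [[-13.2, -8.9], [-3.0, 7.7]] [27.  44.9]
t 47 56 63 [  0.6  -1.  -51.6] [[-8.6, -9.3], [8.9, 7.8]] [51.5 54.3]
t 8 45 72 [  5.7  -3.3 -25.6] [[-2.4, -10.1], [10.6, 7.3]] [25.3 44.3]
s 47 56 55 [  0.1   4.8 -50.4] [[-8.8, -4.5], [8.0, 12.4]] [50.8 52.5]
s 8 45 152 [  3.4   8.3 -26.4] [[-6.7, -0.7], [9.1, 13.5]] [26.6 44.5]
[ 4  4 11  9 73] [275.97260274 148.09589041] [ 0.69089606 -0.03217095  0.0749    ]
[19 11  2  7  9] [286.77777778 154.55555556] [ 0.67613429 -0.05723576  0.0749    ]
expected seat [0.689567, -0.0333595]
```

```bash
python3 - <<'E'
from h import *
y,t=np.radians([-16.5,35]);M=np.array([.5909,-.2768,.0744]);u=axis(y,t);M=M+tool(y,t).as_matrix()@[-.001,.001,0]
delta(M+.10*u,toolp(y,t));delta(M+.019*u,toolp(y,t));print(M)
E
```

```text
turn [-0.024 -0.063 -0.014] shift cm [-0.9  -2.48 -1.19] at [ 0.5438 -0.2364  0.1677]
turn [-0.024 -0.063 -0.014] shift cm [ 3.56 -3.8  -7.83] at [ 0.5438 -0.2364  0.1677]
[ 0.58983057 -0.27752617  0.07382642]
```

Call:
send_rows --increments '[-0.006,-0.016,-0.0035,-0.22,-0.62,-0.3,1,-0.006,-0.016,-0.0035,-0.22,-0.62,-0.3,1,-0.006,-0.016,-0.0035,-0.22,-0.62,-0.3,1,-0.006,-0.016,-0.0035,-0.22,-0.62,-0.3,1,0,0,0,0,0,0,1,0,0,0,0,0,0,1,0,0,0,0,0,0,1]'

```text
time: 12.72
position: [0.5492, -0.261, 0.1754]
tool_rot: [0.143, 0.949, -0.045, 0.279]
ft_force: [-0.5, 0.6, 0.2]
grip_width: 0.087
grip_force: 0.0
```

```bash
python3 - <<'E'
from h import *
y,t=np.radians([-16.5,35]);M=np.array([.58983057,-.27752617,.07382642]);u=axis(y,t)
delta(M+.10*u,toolp(y,t));delta(M+.019*u,toolp(y,t))
L=(cloud(snap("wrist")).reshape(-1,3)-M)@tool(y,t).as_matrix()*1000;s=-L[:,2];k=(s>47)&(s<56)&(np.hypot(L[:,0],L[:,1])<22)
print(k.sum(),L[k].mean(0),np.percentile(L[k][:,:2],[3,97],axis=0))
E
```

```text
turn [-0.007 -0.039  0.013] shift cm [-1.44 -0.02 -1.97] at [ 0.5492 -0.261   0.1754]
turn [-0.007 -0.039  0.013] shift cm [ 3.02 -1.34 -8.6 ] at [ 0.5492 -0.261   0.1754]
679 [ -2.54606522  -0.12656973 -51.0469784 ] [[-10.77363952  -8.31824132]
 [  5.92464542   8.19823914]]
```

```bash
python3 - <<'E'
from h import *
o=robot.get_obs();print(o["q"].round(3),o["joint_velocities"].round(3),o["position"],Ro.from_quat(o["tool_rot"]).as_matrix()[:,2],o["time"])
E
```

```text
[-0.742  0.473  1.963  0.924  0.288 -2.854] [ 0.002  0.002  0.003 -0.    -0.001 -0.004] [ 0.54912054 -0.26097117  0.17530429] [ 0.51548638 -0.16443631 -0.84097235] 12.7667
```

Joint 6 is at its limit, so I roll the tool half a turn the other way. The jaws are symmetric, so the grasp stays the same.

Call:
send_rows --increments '[0.0625,-0.02,-0.102,0,0,0,1,0.0625,-0.02,-0.102,0,0,0,1,0.0625,-0.02,-0.102,0,0,0,1,0.0625,-0.02,-0.102,0,0,0,1,0.0625,-0.02,-0.102,0,0,0,1,0.0625,-0.02,-0.102,0,0,0,1,0.0625,-0.02,-0.102,0,0,0,1,0.0625,-0.02,-0.102,0,0,0,1,0.0625,-0.02,-0.102,0,0,0,1,0.0625,-0.02,-0.102,0,0,0,1,0.0625,-0.02,-0.102,0,0,0,1,0.0625,-0.02,-0.102,0,0,0,1,0.0625,-0.02,-0.102,0,0,0,1,0.0625,-0.02,-0.102,0,0,0,1,0.0625,-0.02,-0.102,0,0,0,1,0.0625,-0.02,-0.102,0,0,0,1,0.0625,-0.02,-0.102,0,0,0,1,0.0625,-0.02,-0.102,0,0,0,1,0.0625,-0.02,-0.102,0,0,0,1,0,0,0,0,0,0,1]'

```text
time: 14.43
position: [0.5491, -0.261, 0.1752]
tool_rot: [0.925, 0.254, 0.236, 0.154]
ft_force: [-0.5, 0.2, -0.4]
grip_width: 0.0868
grip_force: 0.0
```

```bash
cat > g.py <<'E'
from h import *
y,t=np.radians([-16.5,35]);M=np.array([.58983057,-.27752617,.07382642]);u=axis(y,t);o=robot.get_obs()
print(o["time"],o["q"].round(2),o["ft_force"].round(1))
for s in(.10,.019): delta(M+s*u,tool(y,t))
E
python3 g.py
```

```text
14.4333 [-0.74  0.47  1.96  0.92  0.29 -0.54] [-0.5  0.2 -0.4]
turn [ 0.438 -0.174 -0.68 ] shift cm [-1.43 -0.02 -1.95] at [ 0.5491 -0.261   0.1752]
turn [ 0.438 -0.174 -0.68 ] shift cm [ 3.03 -1.34 -8.58] at [ 0.5491 -0.261   0.1752]
```

Call:
send_rows --increments '[0.0548,-0.0218,-0.085,-0.18,0,-0.244,1,0.0548,-0.0218,-0.085,-0.18,0,-0.244,1,0.0548,-0.0218,-0.085,-0.18,0,-0.244,1,0.0548,-0.0218,-0.085,-0.18,0,-0.244,1,0.0548,-0.0218,-0.085,-0.18,0,-0.244,1,0.0548,-0.0218,-0.085,-0.18,0,-0.244,1,0.0548,-0.0218,-0.085,-0.18,0,-0.244,1,0.0548,-0.0218,-0.085,-0.18,0,-0.244,1,0,0,0,0,0,0,1,0,0,0,0,0,0,1]'

```text
time: 15.27
position: [0.5347, -0.2611, 0.1556]
tool_rot: [0.944, -0.134, 0.297, 0.044]
ft_force: [-1.1, 0.4, 0.2]
grip_width: 0.0868
grip_force: 0.0
```

```bash
python3 g.py
```

```text
15.2667 [-0.78  0.51  2.03  1.41  0.28 -0.26] [-1.1  0.4  0.2]
turn [ 0.003 -0.002 -0.005] shift cm [ 0.02 -0.02  0.01] at [ 0.5347 -0.2611  0.1556]
turn [ 0.003 -0.002 -0.005] shift cm [ 4.47 -1.34 -6.62] at [ 0.5347 -0.2611  0.1556]
```

Arrived exactly. I go down the pin axis in 5 rows and close.

Call:
send_rows --increments '[0,0,0,1.0,-0.3,-1.48,1,0,0,0,1.0,-0.3,-1.48,1,0,0,0,1.0,-0.3,-1.48,1,0,0,0,0.9,-0.27,-1.34,1,0,0,0,0.57,-0.17,-0.84,1,0,0,0,0,0,0,1,0,0,0,0,0,0,1]'

```text
time: 15.85
position: [0.5798, -0.2744, 0.0894]
tool_rot: [0.944, -0.135, 0.297, 0.044]
ft_force: [0.6, 0.1, -0.2]
grip_width: 0.087
grip_force: 0.0
```

```bash
python3 g.py
```

```text
15.85 [-0.73  0.68  1.95  1.79  0.26 -0.6 ] [ 0.6  0.1 -0.2]
turn [ 0.002 -0.001 -0.004] shift cm [-4.49  1.32  6.64] at [ 0.5798 -0.2744  0.0894]
turn [ 0.002 -0.001 -0.004] shift cm [-0.04  0.    0.  ] at [ 0.5798 -0.2744  0.0894]
```

Call:
send_rows --increments '[0,0,0,0,0,0,0,0,0,0,0,0,0,0,0,0,0,0,0,0,0,0,0,0,0,0,0,0,0,0,0,0,0,0,0,0,0,0,0,0,0,0,0,0,0,0,0,0,0,0,0,0,0,0,0,0,0,0,0,0,0,0,0,0,0,0,0,0,0,0,0,0,0,0,0,0,0,0,0,0,0,0,0,0,0,0,0,0,0,0,0,0,0,0,0,0,0,0,0,0,0,0,0,0,0]' --newtons 40

```text
time: 17.1
position: [0.5795, -0.2747, 0.0896]
tool_rot: [0.944, -0.136, 0.298, 0.044]
ft_force: [-0.9, 0.5, -0.1]
grip_width: 0.019
grip_force: 40.0
```

```bash
python3 g.py
```

```text
17.1 [-0.73  0.68  1.95  1.79  0.26 -0.6 ] [-0.9  0.5 -0.1]
turn [ 0.002 -0.    -0.001] shift cm [-4.47  1.35  6.61] at [ 0.5795 -0.2747  0.0896]
turn [ 0.002 -0.    -0.001] shift cm [-0.02  0.03 -0.02] at [ 0.5795 -0.2747  0.0896]
```

Call:
send_rows --increments '[0,0,0,-0.27,0.08,0.41,0,0,0,0,-0.55,0.163,0.82,0,0,0,0,-0.55,0.163,0.82,0,0,0,0,-0.55,0.163,0.82,0,0,0,0,-0.55,0.163,0.82,0,0,0,0,-0.55,0.163,0.82,0,0,0,0,-0.55,0.163,0.82,0,0,0,0,-0.55,0.163,0.82,0,0,0,0,0,0,0,0]'

```text
time: 17.85
position: [0.5375, -0.2619, 0.1524]
tool_rot: [0.944, -0.136, 0.298, 0.044]
ft_force: [-0.2, -0.5, -1.2]
grip_width: 0.019
grip_force: 40.0
```

```bash
cat > ins.py <<'E'
from h import *
import sys
S=np.array([.690,-.0328,.0749]);y,t=np.radians([-10.8,30]);u=axis(y,t);o=robot.get_obs();g=float(sys.argv[1]) # TCP height along pin
print(o["time"],o["q"].round(2),o["ft_force"].round(1),"u",u.round(3))
T=tool(y,t)
for s in map(float,sys.argv[2:]): delta(S+(s+g)*u,T)
E
python3 ins.py .0188 .12 .075 0;python3 - <<'E'
from h import *
o=robot.get_obs();T=Ro.from_quat(o["tool_rot"]).as_matrix()
# pin in the tool frame from side & wrist clouds
for n in("side","top"):
    c=snap(n);P=cloud(c).reshape(-1,3);L=(P-o["position"])@T*1000
    k=(L[:,2]>22)&(L[:,2]<80)&(np.hypot(L[:,0],L[:,1])<25);Q=L[k]
    print(n,k.sum())
    for a in range(22,80,8):
        q=Q[(Q[:,2]>a)&(Q[:,2]<=a+8)]
        if len(q)>2: print(a,len(q),q.mean(0).round(1),q.min(0).round(1),q.max(0).round(1))
    print("view dir in tool",(c["R"][2]@T).round(2))
E
```

```text
17.85 [-0.78  0.52  2.03  1.44  0.28 -0.28] [-0.2 -0.5 -1.2] u [-0.491  0.094  0.866]
turn [0.023 0.085 0.098] shift cm [ 8.43 24.21  4.28] at [ 0.5375 -0.2619  0.1524]
turn [0.023 0.085 0.098] shift cm [10.64 23.79  0.38] at [ 0.5375 -0.2619  0.1524]
turn [0.023 0.085 0.098] shift cm [14.33 23.09 -6.12] at [ 0.5375 -0.2619  0.1524]
side 144
22 20 [ 2.2  5.3 27.1] [-4.2 -1.2 23.6] [ 6.6  9.4 29.7]
30 23 [ 2.6  6.1 33.7] [-3.9 -1.6 30.2] [ 7.4 10.2 37.6]
38 23 [ 3.1  5.2 42.1] [-2.4 -3.1 38.5] [ 6.8  9.6 45.8]
46 24 [ 2.8  5.5 50.2] [-5.7 -0.6 46.2] [ 7.   9.8 53.8]
54 22 [ 3.1  5.6 57.9] [-3.3 -0.5 54.4] [ 7.2 10.  61.9]
62 23 [ 2.3  5.3 66.3] [-5.4  0.2 62.5] [ 7.4  8.4 69.8]
70 9 [ 1.4  4.8 73.3] [-3.5  1.7 70.8] [ 5.9  7.5 77.6]
view dir in tool [-0.5  -0.76  0.41]
top 51
30 8 [ 5.2 -3.4 36.1] [ 1.5 -7.7 34.7] [ 6.8  2.1 37.9]
38 10 [ 5.1 -4.1 41.8] [ 1.4 -8.2 39.8] [ 7.4  2.3 45.6]
46 14 [ 4.3 -4.3 49.9] [-2.5 -8.5 46.3] [ 7.7  2.8 53.8]
54 9 [ 5.2 -3.9 57.6] [ 0.7 -8.5 54.4] [ 7.2  4.4 61.4]
62 9 [ 3.9 -3.9 65.9] [-0.9 -8.  62.8] [ 7.4  2.2 68.9]
view dir in tool [-0.5  -0.02  0.87]
```

Call:
send_rows --increments '[0,0,0,0,0.5,2,0,0.0019,0.0071,0.0082,0.7,2,1,0,0.0019,0.0071,0.0082,0.7,2,0.5,0,0.0019,0.0071,0.0082,0.7,2,0.3,0,0.0019,0.0071,0.0082,0.7,2,0.2,0,0.0019,0.0071,0.0082,0.7,2,0.2,0,0.0019,0.0071,0.0082,0.7,2,0,0,0.0019,0.0071,0.0082,0.7,2,0,0,0.0019,0.0071,0.0082,0.7,2,0,0,0.0019,0.0071,0.0082,0.7,2,0,0,0.0019,0.0071,0.0082,0.7,2,0,0,0.0019,0.0071,0.0082,0.7,2,0,0,0.0019,0.0071,0.0082,0.7,1.7,0,0,0,0,0,0,0,0,0,0,0,0,0,0,0,0]'

```text
time: 19.2
position: [0.6224, -0.0195, 0.1911]
tool_rot: [0.962, -0.09, 0.257, 0.023]
ft_force: [-0.5, -0.2, -1.8]
grip_width: 0.0192
grip_force: 40.0
```

```bash
python3 ins.py .0188 .12 .07 0
```

```text
19.2 [-0.22  0.46  1.88  0.06  0.29  1.48] [-0.5 -0.2 -1.8] u [-0.491  0.094  0.866]
turn [-0.001 -0.002 -0.003] shift cm [-0.05 -0.03  0.4 ] at [ 0.6224 -0.0195  0.1911]
turn [-0.001 -0.002 -0.003] shift cm [ 2.4  -0.5  -3.93] at [ 0.6224 -0.0195  0.1911]
turn [-0.001 -0.002 -0.003] shift cm [ 5.84 -1.15 -9.99] at [ 0.6224 -0.0195  0.1911]
```

Call:
send_rows --increments '[0,0,0,0.6,-0.125,-0.98,0,0,0,0,0.6,-0.125,-0.98,0,0,0,0,0.6,-0.125,-0.98,0,0,0,0,0.6,-0.125,-0.98,0,0,0,0,0,0,0,0]'

```text
time: 19.62
position: [0.6465, -0.0267, 0.1496]
tool_rot: [0.962, -0.092, 0.256, 0.024]
ft_force: [0.5, -0.2, -0.9]
grip_width: 0.0188
grip_force: 40.0
```

```bash
python3 ins.py .0188 .07 0; python3 - <<'E'
from h import *
s=snap("side");t=snap("top")
a=cv2.resize(s["image"][160:250,250:370],(480,360),interpolation=2);b=cv2.resize(t["image"][115:175,240:310],(320,274),interpolation=2)
im=np.zeros((360,800,3),np.uint8);im[:,:480]=a;im[:274,480:]=b
S=np.array([.690,-.0328,.0749]);u=axis(*np.radians([-10.8,30]));o=robot.get_obs();T=Ro.from_quat(o["tool_rot"]).as_matrix()
tip=o["position"]+T[:,2]*.0768;T0=tool(*np.radians([-10.8,30])).as_matrix()
for c,(x0,y0,f,X0) in((s,(250,160,4,0)),(t,(240,115,4.57,480))):
    for p,col in((S,(255,0,0)),(tip,(0,255,0))):
        q=proj(c,p);cv2.circle(im,(int((q[0]-x0)*f+X0),int((q[1]-y0)*f)),2,col,-1)
cv2.imwrite("pics/ins.png",im[:,:,::-1])
# lug surface hole from side cloud: points of lug plane
L=(cloud(s).reshape(-1,3)-S)@T0*1000
k=(abs(L[:,2])<4)&(abs(L[:,0])<40)&(abs(L[:,1])<40);print("lug from side",k.sum(),L[k].mean(0),np.percentile(L[k],[3,97],axis=0).round(1).tolist())
k=(L[:,2]<-13)&(L[:,2]>-45)&(np.hypot(L[:,0],L[:,1])<14);print("shank side",L[k].mean(0),np.percentile(L[k],[3,97],axis=0).round(1).tolist())
E
```

```text
19.6167 [-0.22  0.55  1.85  0.08  0.22  1.47] [ 0.5 -0.2 -0.9] u [-0.491  0.094  0.866]
turn [-0.002 -0.004  0.001] shift cm [-0.01  0.23  0.22] at [ 0.6465 -0.0267  0.1496]
turn [-0.002 -0.004  0.001] shift cm [ 3.42 -0.43 -5.85] at [ 0.6465 -0.0267  0.1496]
lug from side 296 [-6.47817027  6.72914144  0.1333183 ] [[-38.2, -20.1, -2.5], [24.5, 29.4, 3.4]]
shank side [  0.27210506   8.21736263 -30.16929002] [[-7.2, 3.0, -43.6], [5.5, 11.9, -16.7]]
```

View pics/ins.png

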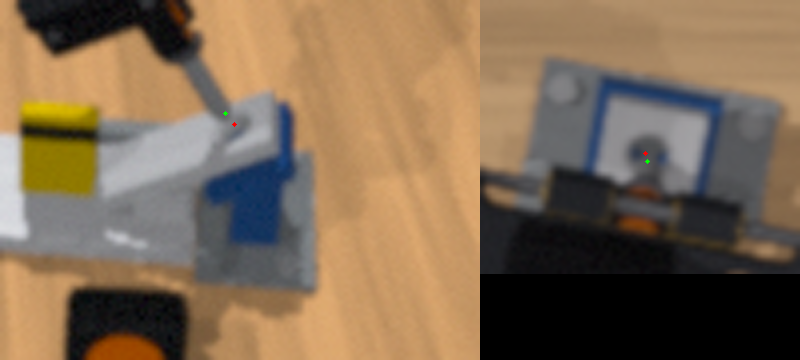

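In the composite the pin tip sits just above the foot's hole in both views: side (226,114), top (648,158). I insert gently.

Call:
send_rows --increments '[0,0,0,0.245,0.02,-0.42,0,0,0,0,0.245,0.02,-0.42,0,0,0,0,0.245,-0.04,-0.42,0,0,0,0,0.245,-0.04,-0.42,0,0,0,0,0.245,-0.04,-0.42,0,0,0,0,0,0,0,0]'

```text
time: 20.22
position: [0.6588, -0.0265, 0.1308]
tool_rot: [0.962, -0.091, 0.257, 0.024]
ft_force: [-0.1, 0.4, -1.7]
grip_width: 0.0193
grip_force: 40.0
```

```bash
python3 ins.py .0188 .045 0
```

```text
20.2167 [-0.22  0.6   1.83  0.08  0.19  1.47] [-0.1  0.4 -1.7] u [-0.491  0.094  0.866]
turn [-0.001 -0.001 -0.001] shift cm [-0.02 -0.03 -0.07] at [ 0.6588 -0.0265  0.1308]
turn [-0.001 -0.001 -0.001] shift cm [ 2.19 -0.45 -3.97] at [ 0.6588 -0.0265  0.1308]
```

No contact: the tip is inside the foot's lug. I continue another 28 mm through the blue lug.

Call:
send_rows --increments '[0,0,0,0.245,-0.05,-0.44,0,0,0,0,0.245,-0.05,-0.44,0,0,0,0,0.245,-0.05,-0.44,0,0,0,0,0.245,-0.05,-0.44,0,0,0,0,0,0,0,0]'

```text
time: 20.63
position: [0.6686, -0.0286, 0.113]
tool_rot: [0.962, -0.091, 0.257, 0.024]
ft_force: [0.3, -0.3, -0.9]
grip_width: 0.0191
grip_force: 40.0
```

Call:
send_rows --increments '[0,0,0,0.245,-0.05,-0.44,0,0,0,0,0.245,-0.05,-0.44,0,0,0,0,0,0,0,0]'

```text
time: 20.88
position: [0.6736, -0.0296, 0.1045]
tool_rot: [0.962, -0.091, 0.257, 0.024]
ft_force: [-0.4, 0.1, -1.1]
grip_width: 0.0191
grip_force: 40.0
```

```bash
python3 ins.py .0188 0
```

```text
20.8833 [-0.22  0.66  1.81  0.1   0.15  1.45] [-0.4  0.1 -1.1] u [-0.491  0.094  0.866]
turn [-0.001 -0.001 -0.   ] shift cm [ 0.72 -0.14 -1.33] at [ 0.6736 -0.0296  0.1045]
```

Call:
send_rows --increments '[0,0,0,0.24,-0.05,-0.43,0,0,0,0,0.24,-0.05,-0.43,0,0,0,0,0.14,-0.03,-0.26,0,0,0,0,0,0,0,0]'

```text
time: 21.22
position: [0.6797, -0.0309, 0.0934]
tool_rot: [0.962, -0.091, 0.257, 0.024]
ft_force: [0.4, 0.7, -2.0]
grip_width: 0.019
grip_force: 40.0
```

```bash
python3 ins.py .0188 0
```

```text
21.2167 [-0.22  0.68  1.8   0.1   0.14  1.44] [ 0.4  0.7 -2. ] u [-0.491  0.094  0.866]
turn [-0.001 -0.001 -0.001] shift cm [ 0.11 -0.01 -0.22] at [ 0.6797 -0.0309  0.0934]
```

Call:
send_rows --increments '[0,0,0,0.1,-0.01,-0.2,0,0,0,0,0.06,-0.01,-0.1,0,0,0,0,0.06,-0.01,-0.1,0,0,0,0,0,0,0,0]'

```text
time: 21.55
position: [0.6826, -0.0313, 0.0918]
tool_rot: [0.961, -0.091, 0.259, 0.024]
ft_force: [-4.9, 0.2, 7.7]
grip_width: 0.0191
grip_force: 40.0
```

The axial contact force along the pin axis means the collar is seated. I open and retreat along the axis.

Call:
send_rows --increments '[0,0,0,0,0,0,1,0,0,0,0,0,0,1,0,0,0,0,0,0,1,0,0,0,0,0,0,1,0,0,0,0,0,0,1,0,0,0,0,0,0,1,0,0,0,0,0,0,1,0,0,0,0,0,0,1,0,0,0,-0.5,0.1,0.87,1,0,0,0,-1,0.2,1.73,1,0,0,0,-1,0.2,1.73,1,0,0,0,-1.2,0.23,2,1,0,0,0,-1.2,0.23,2,1,0,0,0,-1.5,0,2,1,0,0,0,-2.5,0,2,1,0,0,0,-2.5,0,2,1,0,0,0,-2.5,0,0,1,0,0,0,-2.5,0,0,1,0,0,0,0,0,0,1]'

```text
time: 23.13
position: [0.5114, -0.0198, 0.2327]
tool_rot: [0.963, -0.091, 0.255, 0.023]
ft_force: [-0.3, 0.8, -1.0]
grip_width: 0.0876
grip_force: 0.0
```

```bash
python3 m2.py; python3 - <<'E'
from h import *
s=snap("side");t=snap("top")
a=cv2.resize(s["image"][160:250,250:370],(480,360),interpolation=2);b=cv2.resize(t["image"][115:205,240:310],(320,411),interpolation=2)
im=np.zeros((411,800,3),np.uint8);im[:360,:480]=a;im[:,480:]=b;cv2.imwrite("pics/end.png",im[:,:,::-1])
S=np.array([.690,-.0328,.0749]);T0=tool(*np.radians([-10.8,30])).as_matrix()
for c in(s,t):
    L=(cloud(c).reshape(-1,3)-S)@T0*1000;k=(L[:,2]<-10)&(L[:,2]>-70)&(np.hypot(L[:,0],L[:,1])<20)
    print("handle",k.sum(),L[k].mean(0).round(1),"top",np.percentile(L[k][:,2],[1,3]))
E
```

```text
23.1333 [ 0.5114 -0.0198  0.2327] 0.08764410461189083
plate in anchor ((-72.77562713623047, 0.48902130126953125), (115.77619934082031, 158.5305633544922), 84.53118896484375) [-148.06333724  -64.68106119] [ 0.97551268 62.65942061]
side 906 [49.55997369 63.69657502] [1.06692118e-02 5.72794375e+01]
back 453 [-0.44199799 14.75917384]
handle 143 [ -3.7   8.6 -35.4] top [-54.00800698 -53.89533374]
handle 126 [ -1.6  -0.6 -40.2] top [-56.11101967 -55.72096017]
```

View pics/end.png

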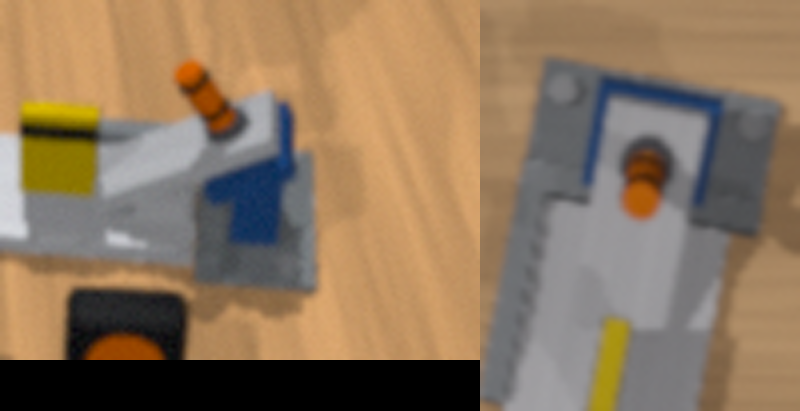

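The collar sits on the foot's lug, at (230,125) in the side view and (648,158) in the top view. The foot is flush with both fences, and the bystanders are untouched. I'm handing in.

```bash
python3 -c "
from rig import robot
print(robot.hand_in())"
```

```text
the job is handed in; nothing more can be done
None
```

The foot is flush in the anchor's corner, the pin is through both lugs with its collar on the foot's lug, and the gripper has let go; I handed the job in at about 23 s, and no verdict came back.

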